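# Square a cheese loaf into the measuring nest and close its cover

### The job

Push the cream-coloured cheese loaf along the green board into the corner of the measuring nest, so that its long side lies flush against the long steel stop and its end lies flush against the short steel stop. Then slide the blue cover along its rail until it is fully shut over the loaf, with the loaf still square in the corner. Keep the loaf flat on the board, without lifting or tipping it, and leave the dark cheese wheel, the tin and the brush where they are.

Things in the scene. Friction and masses are not known exactly. Their poses are not given: they have to be found in the camera images.
- station: green board 285 x 445 x 12 mm fixed to the table (place and yaw vary; x from -190 to +95 mm, y from -190 to +255 mm). Origin: on the table, 12 mm under 'nest'; x points away from the robot to the long stop, y left to the short stop, z up. Behind the long stop the cover's rail stands along y: x = 67 to 89 mm, y = -85 to +250 mm, top 52 mm above the board
- nest (a point): point on the board's top face where the centre of the loaf's underside lies when the loaf is flush against both stops; axes as the station's
- long_stop (a point): middle of the top edge of the long steel stop's registering face, which looks to station -x at x = +45 mm, runs 205 mm along y (-130 to +75 mm) and stands 30 mm above the board; 14 mm thick
- short_stop (a point): middle of the top edge of the short steel stop's registering face, which looks to station -y at y = +65 mm, runs 85 mm along x (-40 to +45 mm) and stands 30 mm above the board; 14 mm thick
- loaf: cream-coloured cheese block, 90 mm (x) x 130 mm (y) x 45 mm high, about 0.55 kg, too wide to grasp; origin at the centre of its underside, z up. Starts on the board 30 to 85 mm short of home in x and y, turned up to 0.4 rad from square; when home its axes are parallel to the station's
- cover (a joint): flat blue cover, in m: 0 = fully shut, centred over the nest; grows as it slides to the station's +y, 0.16 = fully open. Plate 150 mm (station x -60 to +90 mm) x 166 mm (y) x 6 mm, underside 57 mm above the board, held only at its far edge; clears the loaf by 12 mm and the stops. About 2 N of friction: it stays where it is left
- cover_handle (a point): middle of the top of the black upright handle on the cover: 70 mm along station x, 16 mm along y, standing 30 mm above the cover's top face (this point is 93 mm above the board); at station x = -15 mm, y = joint value
- wheel: dark brown round cheese, 110 mm across, 60 mm high, loose on the table right of the station; bystander; origin under its centre
- tin: aluminium tin with a paper label, 72 mm across, 75 mm high, loose on the table right of the station; bystander; origin under its centre
- brush: paint-type brush 160 mm long, 20 mm high, wooden handle, lying on the board at its front left, roughly along the station's y; bystander; origin at the middle of its underside
Things that resemble listed ones, but are neither listed nor needed, are in the scene too. Of the things like the loaf, leave any that is pink or turquoise; of the rest the smaller one is meant.

How it is judged:
On the way, in this order (a step that is already met when the one before it is completed fails the run):
1. the loaf lies square in the corner, against both stops, while the cover is still open (at least 80 mm) (x of loaf in the frame of nest between -0.004 and 0.004 m and y of loaf in the frame of nest between -0.004 and 0.004 m and angle between the x axis of loaf and the x axis of nest, either way round below 0.035 rad and value of joint cover above 0.08 m), for 0.2 s.
2. the cover is fully shut (within 6 mm) (value of joint cover below 0.006 m), for 0.2 s.
At the end, for the whole second after the job is handed in: the loaf rests on the board within 4 mm of its home against both stops and within 0.035 rad of square, at rest, and the cover is shut to within 6 mm (x of loaf in the frame of nest between -0.004 and 0.004 m and y of loaf in the frame of nest between -0.004 and 0.004 m and z of loaf in the frame of nest below 0.004 m and angle between the x axis of loaf and the x axis of nest, either way round below 0.035 rad and linear speed of loaf below 0.01 m/s and value of joint cover below 0.006 m); the robot touches nothing.
It fails at once if the loaf is lifted off the board or tipped (over 12 mm or 0.2 rad) (z of loaf in the frame of nest above 0.012 m or angle between loaf's own z axis and vertical above 0.2 rad).
It fails at once if the cheese wheel, the tin or the brush is moved more than 25 mm (distance of any of wheel, tin, brush from where it was at the start of the episode above 0.025 m).
It also fails if it takes over 56 s, if anything falls off the work surface, if the arm or the gripper's body presses on something with over 40 N, if the wrist force passes 120 N, or if a joint passes its speed limit or range.

### The arm

A 6-joint arm with a two-finger parallel gripper is mounted at the origin on the work surface. World frame = base frame: x ahead of the robot, y to its left, z up, the work surface at z = 0. Lengths are in m, angles in rad, forces in N, time in s.
With the tool pointing down it reaches from about 0.35 to 0.775 m from the base axis. Payload 7.3 kg.
Tool frame: the origin (TCP) lies at the very end of the fingers, on their centre line; the grasp point (between the pads) lies 19 mm behind it; z points along the fingers, y is the line along which they close (so a half turn about z gives the same grasp; the last joint's range is limited). The gripper opens to 92 mm and grips with 3 to 60 N. Pads are 19 mm wide; open, the fingers measure 130 mm over their backs; the gripper's body (75 mm by 190 mm) begins 47 mm behind the grasp point.
Start: joints at [1.2, 0.342, 1.524, -0, 1.275, -0.146], TCP at [0.117, 0.512, 0.227] pointing down, gripper open.
Joint ranges: [-2.53, 2.53], [-0.77, 2.02], [0.04, 2.7], [-1, 4.14], [0.28, 2.66], [-3.11, 3.11]. Speed limits (rad/s): [2.57, 2.57, 3.14, 3.14, 3.14, 3.14].

### API

Orientations are given as a 3x3 rotation matrix whose columns are the frame's x, y, z axes.
In Python, from bench import ctrl gives the robot as it stands. The module is installed in compiled form; this text tells all that it offers.
- The arm moves only by the shell command python3 -m handwheel 'ROWS'. ROWS is text: rows parted by semicolons, each of 7 numbers parted by spaces: the opening, from 0 (shut) to 1 (fully open), then the shift along the world's x, y, z scaled (see below), then the turn, a rotation vector about the world's x, y, z scaled (see below). A call has 1 to 20 rows; each row is the pose to reach, as a shift and turn from the pose commanded when the call began, turning the shorter way round; what a row does not reach only later rows make up. The controller multiplies each number of a shift by 120 mm and each number of a turn by 180 degrees. A row lasts 1/12 s, in which the tool goes at most 41.7 mm and 7.16 degrees, less where a joint would pass 70% of its speed; a pose out of reach is approached as far as the arm can. A call with a number of a shift or a turn outside -1 to 1 is refused whole. A call with a gripper value outside its range is refused whole. The fingers move at their own pace and stop on an object; the grip force is fixed at half the most. Time passes only in rows, so rows that repeat a pose let the fingers close. It gives the time, the measured TCP pose, the force, the opening and the grip force at its end, in the units of the state.
- ctrl.read_state(): the state, without advancing time (a new reading comes with each control period).
- ctrl.get_image(name): name is "scene" or "side" or "wrist"; returns the picture (384x512x3 uint8, red, green, blue); there is no depth.
- ctrl.camera_params(name): a dict with "camera_matrix" (3x3 intrinsics, pixels), "rvec" (rotation vector, rad) and "tvec" (3), from world to camera coordinates, as OpenCV has them; the wrist camera has in their place "T_tool_cam" (4x4, takes a point from camera to tool coordinates, whose origin is the TCP and whose axes are the flange's). Camera axes: x right, y down, z forward; pixel columns grow to the right and rows downward; lengths in m; the calibration is good to about 2 mm. The wrist camera is an equidistant fisheye: a pixel r from the principal point sees the ray r / f radians off the axis. A picture is of the moment at which its call begins: read the wrist's pose just before it. camera_params takes no time and is no camera call.
- ctrl.close_job(): hands the job in; it is judged then, once.
The state is a dict: "clock": time; "joint_positions": joint angles; "dq": joint speeds; "tau": joint torques, N m; "tool_pos": TCP position; "tcp_rot": TCP orientation; "contact_force": force on the tool from outside, world axes, zero at the start; "moment": the same for the moment, N m; "grip_width": finger opening in m; "gripper_force": force on a finger pad.
Only numpy, scipy, OpenCV 4.12 (cv2) and the standard library are available. Lean on these libraries where they do the work, as an engineer would, in place of code of your own. Each camera call takes 0.05 s, during which the arm holds its last target. There are 200 camera calls.

## Working session

There is one attempt and no reset: what is moved stays moved. The work goes in short steps, Python scripts to look and compute and a shell command to move; the robot and the scene stay as the last step left them, time stands still between calls to the robot, and variables do not carry over. Pictures are saved under pics/ and viewed, at most 10 in all, crops included, and the job is handed in when it is done.

```bash
mkdir -p pics
cat > h.py <<'E'
import numpy as np, cv2
from bench import ctrl
def cam(n):
    p=ctrl.camera_params(n); R=cv2.Rodrigues(np.array(p["rvec"],float))[0]; return np.array(p["camera_matrix"],float),R,np.array(p["tvec"],float).ravel()
def ray(n,uv):
    K,R,t=cam(n); uv=np.atleast_2d(uv).astype(float)
    d=np.c_[uv,np.ones(len(uv))]@np.linalg.inv(K).T@R
    return -R.T@t,d
def plane(n,uv,z):
    o,d=ray(n,uv); return o+d*((z-o[2])/d[:,2])[:,None]
def proj(n,P):
    K,R,t=cam(n); q=(np.atleast_2d(P)@R.T+t)@K.T; return q[:,:2]/q[:,2:]
def tri(a,ua,b,ub):
    o1,d1=ray(a,ua);o2,d2=ray(b,ub);d1=d1[0]/np.linalg.norm(d1);d2=d2[0]/np.linalg.norm(d2)
    s=np.linalg.lstsq(np.c_[d1,-d2],o2-o1,rcond=None)[0];p,q=o1+s[0]*d1,o2+s[1]*d2
    return (p+q)/2,np.linalg.norm(p-q)
def save(n,f):
    im=ctrl.get_image(n); cv2.imwrite(f,im[:,:,::-1]); return im
E
python3 - <<'E'
from h import *
a=save("scene","pics/scene0.png");b=save("side","pics/side0.png")
for n in("scene","side"): o,d=ray(n,[256,192]);print(n,o,d,cam(n)[0][0,0])
print(ctrl.read_state()["tool_pos"],ctrl.read_state()["tcp_rot"])
E
```

```text
scene [1.32800725 0.06039124 0.7110879 ] [[-0.79782148 -0.0961593  -0.595257  ]] 353.9847067891598
side [ 0.23885484 -0.75295537  1.03990177] [[ 0.21434833  0.59196493 -0.77701111]] 483.97052372578486
[0.11688471 0.51144599 0.2261196 ] [[-9.74830931e-01  2.22944860e-01 -4.94430847e-04]
 [ 2.22945326e-01  9.74830079e-01 -1.30359104e-03]
 [ 1.91357139e-04 -1.38101191e-03 -9.99999028e-01]]
```

View pics/scene0.png

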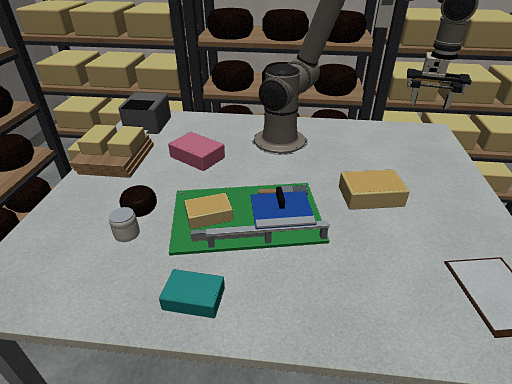

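View pics/side0.png

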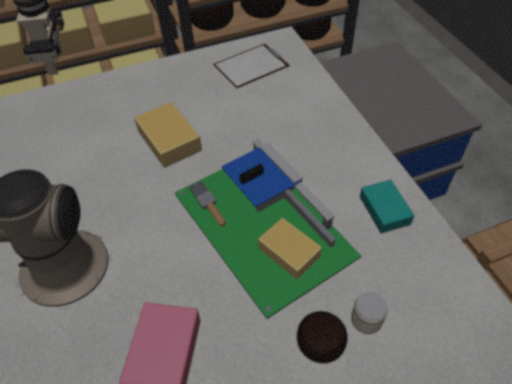

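The scene view shows the robot at the rear and the board in the middle; the side view comes from the right. There are four loaf-like things:
- Cream block on the board: scene (209,209), side (290,247).
- Larger cream block off the board: scene (373,189), side (168,133).
- Pink block: scene (197,150).
- Turquoise block: scene (192,292).

The cream block on the board is the smaller of the two cream ones, so it fits. I'll confirm it in a crop and measure.

```bash
cat > m.py <<'E'
from h import *
def green(im):
    h=cv2.cvtColor(im,cv2.COLOR_RGB2HSV); return cv2.inRange(h,(50,120,40),(75,255,255))
def cream(im):
    h=cv2.cvtColor(im,cv2.COLOR_RGB2HSV); return cv2.inRange(h,(14,70,90),(30,255,255))
def big(m,box=None):
    if box: k=np.zeros_like(m);k[box[1]:box[3],box[0]:box[2]]=255;m=m&k
    c=cv2.findContours(m,cv2.RETR_EXTERNAL,cv2.CHAIN_APPROX_NONE)[0]; return max(c,key=cv2.contourArea)
E
python3 - <<'E'
from m import *
b=cv2.imread("pics/side0.png")[:,:,::-1].copy();a=cv2.imread("pics/scene0.png")[:,:,::-1].copy()
cv2.imwrite("pics/crop0.png",np.hstack([cv2.resize(b[130:330,160:370],None,fx=2,fy=2,interpolation=3),cv2.resize(a[170:270,160:340],None,fx=2,fy=2,interpolation=3).repeat(2,0)[:400]])[:,:,::-1])
for n,im in(("scene",a),("side",b)):
    g=green(im);c=cv2.findContours(g,0,1)[0];P=np.vstack([x for x in c if cv2.contourArea(x)>40])
    hull=cv2.convexHull(P)
    for e in (4,):
        q=cv2.approxPolyDP(hull,e,True)[:,0]; print(n,"board",q.tolist());print(plane(n,q,.012).round(3).tolist())
print(cv2.cvtColor(b,cv2.COLOR_RGB2HSV)[[240,262,258,140],[290,275,305,165]].tolist(), cv2.cvtColor(a,cv2.COLOR_RGB2HSV)[[209,222],[209,205]].tolist())
E
```

```text
scene board [[328, 239], [169, 254], [176, 195], [185, 190], [307, 183]]
[[0.589, 0.175, 0.012], [0.695, -0.252, 0.012], [0.437, -0.311, 0.012], [0.407, -0.289, 0.012], [0.32, 0.116, 0.012]]
side board [[359, 256], [266, 316], [176, 193], [221, 170], [294, 189]]
[[0.682, -0.255, 0.012], [0.411, -0.314, 0.012], [0.319, 0.111, 0.012], [0.46, 0.143, 0.012], [0.623, -0.0, 0.012]]
[[21, 120, 149], [55, 107, 93], [21, 117, 150], [21, 121, 152]] [[20, 125, 178], [20, 106, 103]]
```

View pics/crop0.png

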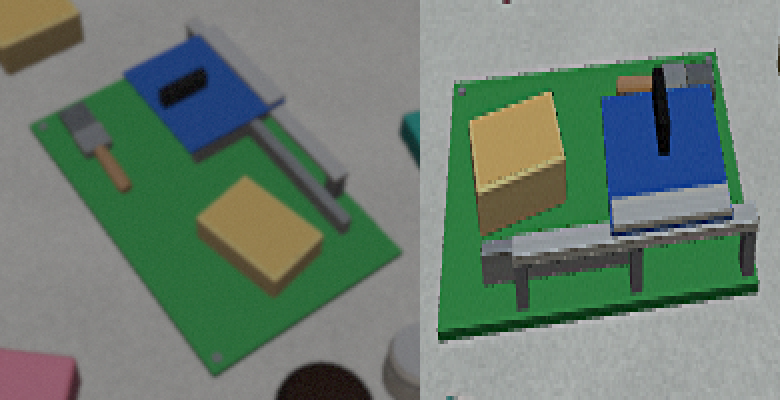

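The crop confirms it: the cream loaf lies on the board and is smaller than the other cream block. The brush is at the front left, and the cover is open at the left. Next I fit the station frame and the loaf's pose.

```bash
cat >> m.py <<'E'
ST=np.array([[95,255],[95,-190],[-190,-190],[-190,255]])/1000
def fit(W):
    a=ST-ST.mean(0);c=W-W.mean(0);th=np.arctan2((a[:,0]*c[:,1]-a[:,1]*c[:,0]).sum(),(a*c).sum())
    R=np.array([[np.cos(th),-np.sin(th)],[np.sin(th),np.cos(th)]]);t=W.mean(0)-R@ST.mean(0)
    return th,R,t,np.abs(ST@R.T+t-W).max()
def top(n,im,box,vmin):
    hs=cv2.cvtColor(im,cv2.COLOR_RGB2HSV);m=cv2.inRange(hs,(16,90,vmin),(26,255,255))
    return big(m,box)
E
python3 - <<'E'
from m import *
b=cv2.imread("pics/side0.png")[:,:,::-1].copy();a=cv2.imread("pics/scene0.png")[:,:,::-1].copy()
W1=np.array([[.589,.175],[.695,-.252],[.407+.005,-.31],[.320,.116]])
W2=np.array([[.589,.175],[.682,-.255],[.411,-.314],[.319,.111]])
th,R,t,e=fit((W1+W2)/2);print("yaw",th,"t",t,"res",e)
cs={}
for n,im,box,v in(("scene",a,(180,185,240,230),135),("side",b,(250,210,330,285),120)):
    c=top(n,im,box,v);r=cv2.minAreaRect(c);q=cv2.approxPolyDP(cv2.convexHull(c),2.5,True)[:,0]
    P=plane(n,q,.057)[:,:2];S=(P-t)@R
    Pc=plane(n,c[:,0]+0.,.057)[:,:2].astype(np.float32);mr=cv2.minAreaRect(((Pc-t)@R*1000).astype(np.float32))
    print(n,cv2.contourArea(c),q.tolist(),"station",(S*1000).round().tolist(),"rect",mr)
# blobs: handle (black), brush wood
for n,im,box in(("scene",a,(265,180,295,215)),("side",b,(230,155,275,190))):
    hs=cv2.cvtColor(im,cv2.COLOR_RGB2HSV);c=big(cv2.inRange(hs,(0,0,0),(180,255,45)),box);print(n,"handle",cv2.boundingRect(c),cv2.minAreaRect(c),(1000*(plane(n,np.array(cv2.minAreaRect(c)[0]),.105)[:,:2]-t)@R))
q=np.array([[191,183],[210,187],[222,224],[206,200]])
print("brush",((plane("side",q,.025)[:,:2]-t)@R*1000).round())
E
```

```text
yaw 0.21929976524796016 t [ 0.55555763 -0.09063818] res 0.005421465157898042
scene 685.5 [[225, 193], [230, 210], [188, 217], [186, 200]] station [[-97.0, -29.0], [-12.0, -17.0], [6.0, -137.0], [-74.0, -147.0]] rect ((-43.81473159790039, -82.1744155883789), (88.07772827148438, 126.8083724975586), 11.57620620727539)
side 1536.0 [[282, 219], [319, 247], [297, 270], [259, 239]] station [[-21.0, -15.0], [3.0, -132.0], [-78.0, -152.0], [-102.0, -31.0]] rect ((-49.56096649169922, -83.58234405517578), (86.80883026123047, 125.4032211303711), 11.699461936950684)
scene handle (276, 187, 9, 22) ((280.2117919921875, 197.4529571533203), (21.801511764526367, 6.724844455718994), 77.47119140625) [[  5.52581668 125.76555596]]
side handle (240, 165, 23, 18) ((251.3000030517578, 173.6000213623047), (8.497058868408203, 25.043960571289062), 63.43495178222656) [[-22.32490599 118.78848129]]
brush [[-140.  246.]
 [-104.  203.]
 [-142.   79.]
 [-136.  170.]]
```

Run:
```python
from m import *
b=cv2.imread("pics/side0.png")[:,:,::-1].copy();a=cv2.imread("pics/scene0.png")[:,:,::-1].copy()
th=.2193;R=np.array([[np.cos(th),-np.sin(th)],[np.sin(th),np.cos(th)]]);t=np.array([.5556,-.0906])
for n,im,box in(("scene",a,(240,180,330,235)),("side",b,(210,135,310,215))):
    hs=cv2.cvtColor(im,cv2.COLOR_RGB2HSV);c=big(cv2.inRange(hs,(105,120,60),(130,255,255)),box)
    q=cv2.approxPolyDP(cv2.convexHull(c),3,True)[:,0];print(n,q.tolist(),((plane(n,q,.075)[:,:2]-t)@R*1000).round().tolist())
S=np.array([[-110,-83],[-130,-83],[-55,-83],[0,-175],[-15,170]])/1000
print(S@R.T+t)
for th in (.2193,):
  T=ctrl.read_state()["tcp_rot"];print(np.degrees(np.arctan2(T[1][1],T[0][1])),"station y",90+np.degrees(th),"station x",np.degrees(th))
```

```text
scene [[305, 192], [312, 215], [265, 228], [255, 226], [251, 194]] [[-52.0, 212.0], [55.0, 208.0], [95.0, 72.0], [84.0, 46.0], [-59.0, 49.0]]
side [[259, 148], [294, 184], [256, 206], [223, 166]] [[61.0, 207.0], [62.0, 47.0], [-59.0, 45.0], [-56.0, 208.0]]
[[ 0.46629086 -0.19554226]
 [ 0.44676986 -0.19989318]
 [ 0.51997361 -0.1835772 ]
 [ 0.59367063 -0.26140874]
 [ 0.50397636  0.0720653 ]]
77.11792959261736 station y 102.56496444721896 station x 12.564964447218953
```

```bash
H="python3 -m handwheel"
python3 -m handwheel '0.4 1 -1 0 0 0 0.141;0.4 1 -1 0 0 0 0.141;0.4 1 -1 0 0 0 0.141;0.4 1 -1 0 0 0 0.141;0.4 1 -1 0 0 0 0.141' && python3 -m handwheel '0.4 1 -1 0 0 0 0;0.4 1 -1 0 0 0 0;0.4 1 -1 0 0 0 0;0.4 1 -1 0 0 0 0;0.4 1 -1 0 0 0 0' && python3 -m handwheel '0.4 0.8 -1 0 0 0 0;0.4 0.8 -1 0 0 0 0;0.4 0.8 -1 0 0 0 0;0.4 0.8 -1 0 0 0 0' && python3 -m handwheel '0.4 0 -1 0 0 0 0;0.4 0 -1 0 0 0 0;0.4 0 -1 0 0 0 0' && python3 -m handwheel '0.4 0 -1 -0.5 0 0 0;0.4 0 -1 -0.5 0 0 0;0.4 0 -1 -0.5 0 0 0;0.4 0 -1 -0.5 0 0 0'
python3 -c "
from h import *
s=ctrl.read_state();T=s['tcp_rot'];print(s['clock'],s['tool_pos'],np.degrees(np.arctan2(T[1][1],T[0][1])),s['joint_positions'],s['grip_width'],s['contact_force'])"
```

```text
clock: 0.52
tool_pos: [0.2388, 0.3892, 0.2264]
tcp_rot: [[-0.975, -0.221, 0.0], [-0.221, 0.975, -0.001], [0.0, -0.001, -1.0]]
contact_force: [0.2, 0.6, 0.5]
grip_width: 0.0631
gripper_force: 0.0
clock: 0.93
tool_pos: [0.3611, 0.2675, 0.2265]
tcp_rot: [[-0.978, -0.211, 0.002], [-0.211, 0.978, -0.002], [-0.001, -0.002, -1.0]]
contact_force: [0.8, -0.3, -0.2]
grip_width: 0.0372
gripper_force: 0.0
clock: 1.27
tool_pos: [0.4544, 0.1496, 0.2265]
tcp_rot: [[-0.977, -0.215, 0.0], [-0.215, 0.977, -0.0], [0.0, -0.0, -1.0]]
contact_force: [1.1, -0.3, -1.0]
grip_width: 0.0367
gripper_force: 0.0
clock: 1.52
tool_pos: [0.4526, 0.0301, 0.2263]
tcp_rot: [[-0.976, -0.217, -0.001], [-0.217, 0.976, 0.0], [0.001, 0.0, -1.0]]
contact_force: [1.8, 0.2, 0.5]
grip_width: 0.0367
gripper_force: 0.0
clock: 1.85
tool_pos: [0.4515, -0.0918, 0.1641]
tcp_rot: [[-0.977, -0.213, -0.004], [-0.213, 0.977, 0.0], [0.004, 0.001, -1.0]]
contact_force: [-0.0, -0.0, 0.0]
grip_width: 0.0366
gripper_force: 0.0
1.85 [ 0.45154298 -0.09177186  0.16409734] 102.29918776592436 [-3.66182517e-01  2.93777828e-01  1.78488854e+00 -1.47520174e-03
  1.06666510e+00 -2.15092702e+00] 0.036584528552721846 [-0.0383898  -0.01812397  0.01274471]
```

```bash
python3 -m handwheel '0.4 0 -0.92 -0.6 0 0 0;0.4 0 -0.92 -0.6 0 0 0;0.4 0 -0.92 -0.6 0 0 0;0.4 0 -0.92 -0.6 0 0 0' && python3 -m handwheel '0.4 0 0 -0.3 0 0 0.0015;0.4 0 0 -0.54 0 0 0.0015;0.4 0 0 -0.54 0 0 0.0015;0.4 0 0 -0.54 0 0 0.0015' && python3 -m handwheel '0.4 0.04 0.009 0 0 0 0;0.4 0.08 0.018 0 0 0 0;0.4 0.12 0.027 0 0 0 0;0.4 0.16 0.036 0 0 0 0;0.4 0.2 0.045 0 0 0 0;0.4 0.24 0.054 0 0 0 0;0.4 0.28 0.063 0 0 0 0;0.4 0.32 0.072 0 0 0 0;0.4 0.36 0.081 0 0 0 0;0.4 0.4 0.09 0 0 0 0;0.4 0.44 0.099 0 0 0 0;0.4 0.48 0.108 0 0 0 0;0.4 0.5 0.112 0 0 0 0;0.4 0.5 0.112 0 0 0 0'
cat >> m.py <<'E'
TH=.2193;RS=np.array([[np.cos(TH),-np.sin(TH)],[np.sin(TH),np.cos(TH)]]);TS=np.array([.5556,-.0906])
def loaf(im,n="side",box=(250,150,350,285),v=120):
    c=top(n,im,box,v);P=plane(n,c[:,0]+0.,.057)[:,:2]
    return cv2.minAreaRect(((P-TS)@RS*1000).astype(np.float32))
def tcp():
    s=ctrl.read_state();p=np.array(s["tool_pos"]);T=s["tcp_rot"];print(s["clock"],"station tcp",(p[:2]-TS)@RS*1000,p[2],"yaw",np.degrees(np.arctan2(T[1][1],T[0][1])-TH),"F",(np.array(s["contact_force"])[:2]@RS).round(1),s["contact_force"][2])
E
python3 -c "
from m import *
tcp();print(loaf(save('side','pics/s1.png')))"
```

```text
clock: 2.18
tool_pos: [0.4518, -0.2015, 0.0915]
tcp_rot: [[-0.977, -0.214, -0.004], [-0.214, 0.977, 0.001], [0.003, 0.002, -1.0]]
contact_force: [0.6, -0.4, -0.7]
grip_width: 0.0369
gripper_force: 0.0
clock: 2.52
tool_pos: [0.4524, -0.1973, 0.0294]
tcp_rot: [[-0.975, -0.221, -0.003], [-0.221, 0.975, 0.002], [0.002, 0.003, -1.0]]
contact_force: [-0.4, 0.1, -0.1]
grip_width: 0.0368
gripper_force: 0.0
clock: 3.68
tool_pos: [0.5136, -0.185, 0.0309]
tcp_rot: [[-0.975, -0.222, 0.001], [-0.222, 0.975, -0.0], [-0.0, -0.001, -1.0]]
contact_force: [-2.9, -0.2, 2.5]
grip_width: 0.0365
gripper_force: 1.5
3.6833 station tcp [-61.522496   -82.97877553] 0.030888340723012043 yaw 90.2396095390596 F [-2.9  0.4] 2.5264842975864474
((14.710494995117188, -126.23135375976562), (120.32389068603516, 64.1997299194336), 52.00642776489258)
```

View pics/s1.png

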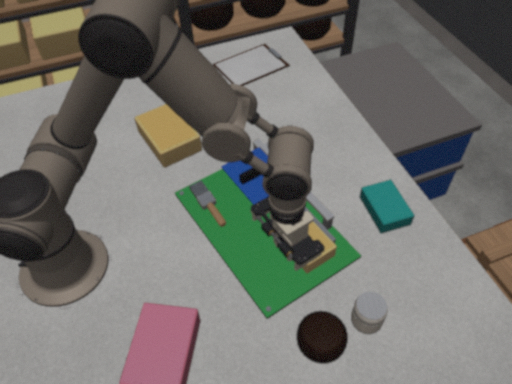

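The gripper hides most of the loaf in the side view, around (300,245), but the two-finger push is in progress. I'll continue gently until the force shows contact with the long stop.

```bash
python3 -m handwheel '0.4 0.016 0.0035 0 0 0 0;0.4 0.032 0.007 0 0 0 0;0.4 0.048 0.011 0 0 0 0;0.4 0.048 0.011 0 0 0 0' && python3 -c "from m import *;tcp()"
python3 -m handwheel '0.4 0.016 0.0035 0 0 0 0;0.4 0.024 0.005 0 0 0 0;0.4 0.024 0.005 0 0 0 0' && python3 -c "
from m import *
tcp();print(loaf(save('scene','pics/c1.png'),'scene',(170,180,250,240),135))"
```

```text
clock: 4.07
tool_pos: [0.5176, -0.1841, 0.0307]
tcp_rot: [[-0.975, -0.221, -0.002], [-0.221, 0.975, -0.0], [0.002, 0.0, -1.0]]
contact_force: [-9.0, -1.9, 7.3]
grip_width: 0.0365
gripper_force: 5.0
4.0667 station tcp [-57.38244625 -82.95982911] 0.03066065529001742 yaw 90.21585364449112 F [-9.2  0.1] 7.3315545343429624
clock: 4.32
tool_pos: [0.5176, -0.184, 0.0307]
tcp_rot: [[-0.975, -0.221, -0.008], [-0.221, 0.975, -0.0], [0.008, 0.002, -1.0]]
contact_force: [-21.9, -6.5, 14.6]
grip_width: 0.0366
gripper_force: 11.3
4.3167 station tcp [-57.43508653 -82.87086064] 0.030664415731888533 yaw 90.2264412985968 F [-22.8  -1.5] 14.626587329533544
((2.3924903869628906, -89.91505432128906), (88.32716369628906, 126.69898986816406), 0.20747682452201843)
```

```bash
python3 -m handwheel '0.3 -0.1 -0.022 0 0 0 0;0.3 -0.1 -0.022 0 0 0 0;0.3 -0.1 -0.022 0.9 0 0 0;0.3 -0.1 -0.022 0.9 0 0 0;0.3 -0.1 -0.022 0.9 0 0 0;0.3 -0.1 -0.022 0.9 0 0 0' && python3 -c "
from m import *
tcp();im=save('side','pics/s2.png');print(loaf(im))
print('wheel tin',((plane('side',[[322,336]],.06)[:,:2]-TS)@RS*1000),((plane('side',[[370,305]],.075)[:,:2]-TS)@RS*1000))
s=ctrl.read_state();p=np.array(s['tool_pos'])[:2];print((RS@np.array([0,-.178])+TS-p)/.12)
print('scene',loaf(save('scene','pics/c2.png'),'scene',(170,180,250,240),135))"
```

```text
clock: 4.87
tool_pos: [0.5138, -0.1873, 0.1443]
tcp_rot: [[-0.975, -0.221, 0.012], [-0.221, 0.975, -0.006], [-0.01, -0.008, -1.0]]
contact_force: [1.1, -0.2, 0.8]
grip_width: 0.0273
gripper_force: 0.0
4.8667 station tcp [-61.79565424 -85.33058707] 0.14433070592182654 yaw 90.21466699299596 F [ 1.  -0.5] 0.8115769541683232
((-3.614459991455078, -92.52378845214844), (88.3417739868164, 126.88726806640625), 0.39784717559814453)
wheel tin [[-131.46028158 -308.37494277]] [[  -8.41771775 -317.54193116]]
[ 0.68238128 -0.64766412]
scene ((1.199737548828125, -90.4112548828125), (128.2187957763672, 86.697265625), 88.00096893310547)
```

```bash
python3 -m handwheel '0.3 0.68 -0.65 0 0 0 -0.5;0.3 0.68 -0.65 0 0 0 -0.5;0.3 0.68 -0.65 0 0 0 -0.5;0.3 0.68 -0.65 0 0 0 -0.5;0.3 0.68 -0.65 0 0 0 -0.5;0.3 0.68 -0.65 0 0 0 -0.5;0.3 0.68 -0.65 0 0 0 -0.5;0.3 0.68 -0.65 0 0 0 -0.5;0.3 0.68 -0.65 0 0 0 -0.5;0.3 0.68 -0.65 0 0 0 -0.5;0.3 0.68 -0.65 0 0 0 -0.5;0.3 0.68 -0.65 0 0 0 -0.5;0.3 0.68 -0.65 0 0 0 -0.5;0.3 0.68 -0.65 0 0 0 -0.5;0.3 0.68 -0.65 0 0 0 -0.5' && python3 -c "from m import *;tcp();print(ctrl.read_state()['joint_positions'][5])"
```

```text
clock: 6.22
tool_pos: [0.591, -0.2634, 0.1363]
tcp_rot: [[-0.224, 0.975, -0.002], [0.975, 0.224, 0.001], [0.002, -0.001, -1.0]]
contact_force: [0.3, -0.7, 0.4]
grip_width: 0.0273
gripper_force: 0.0
6.2167 station tcp [  -3.02332207 -176.35440135] 0.13630765683574 yaw 0.3555695101307952 F [ 0.2 -0.8] 0.35744674544850547
-0.7632864774072067
```

```bash
python3 -m handwheel '0.3 0 0 -0.3 0 0 0;0.3 0 0 -0.6 0 0 0;0.3 0 0 -0.88 0 0 0;0.3 0 0 -0.88 0 0 0;0.3 0 0 -0.88 0 0 0' && python3 -m handwheel '0.3 -0.009 0.04 0 0 0 0;0.3 -0.018 0.08 0 0 0 0;0.3 -0.027 0.12 0 0 0 0;0.3 -0.036 0.16 0 0 0 0;0.3 -0.045 0.2 0 0 0 0;0.3 -0.054 0.24 0 0 0 0;0.3 -0.063 0.28 0 0 0 0;0.3 -0.072 0.32 0 0 0 0;0.3 -0.081 0.36 0 0 0 0;0.3 -0.09 0.4 0 0 0 0;0.3 -0.099 0.44 0 0 0 0;0.3 -0.108 0.48 0 0 0 0;0.3 -0.117 0.52 0 0 0 0;0.3 -0.126 0.56 0 0 0 0;0.3 -0.135 0.6 0 0 0 0;0.3 -0.144 0.64 0 0 0 0;0.3 -0.153 0.68 0 0 0 0;0.3 -0.153 0.68 0 0 0 0' && python3 -c "
from m import *
tcp();im=save('side','pics/s3.png');im=save('scene','pics/c3.png');print(loaf(im,'scene',(180,180,300,240),135))"
```

```text
clock: 6.63
tool_pos: [0.5901, -0.263, 0.0304]
tcp_rot: [[-0.223, 0.975, -0.004], [0.975, 0.223, 0.003], [0.003, -0.003, -1.0]]
contact_force: [-0.4, -0.1, 0.5]
grip_width: 0.0275
gripper_force: 0.0
clock: 8.13
tool_pos: [0.5743, -0.1827, 0.0347]
tcp_rot: [[-0.222, 0.975, 0.005], [0.975, 0.222, -0.003], [-0.004, 0.004, -1.0]]
contact_force: [1.6, -3.4, 2.5]
grip_width: 0.0273
gripper_force: 1.8
8.1333 station tcp [ -1.75771865 -93.98093469] 0.03474962953033285 yaw 0.2459661297529073 F [ 0.8 -3.7] 2.509628317676235
((2.402454376220703, -17.500316619873047), (87.8715591430664, 125.81769561767578), 0.36474624276161194)
```

View pics/c3.png

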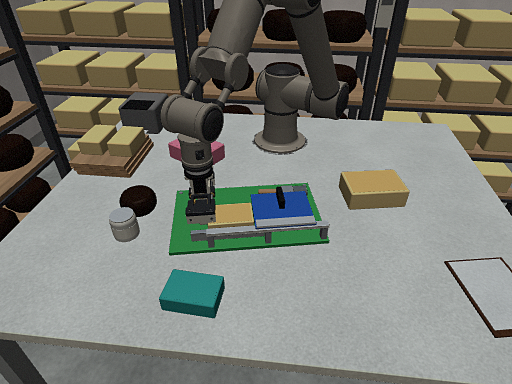

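The scene view shows the loaf (about 232,215) square along the long stop. The gripper is behind its right end at (202,210), about 17 mm short of the short stop. I keep pushing along y.

```bash
python3 -m handwheel '0.3 -0.0075 0.033 0 0 0 0;0.3 -0.015 0.067 0 0 0 0;0.3 -0.0225 0.1 0 0 0 0;0.3 -0.026 0.117 0 0 0 0;0.3 -0.026 0.117 0 0 0 0' && python3 -c "from m import *;tcp()"; python3 -m handwheel '0.3 -0.0035 0.016 0 0 0 0;0.3 -0.0035 0.016 0 0 0 0'&& python3 -c "from m import *;tcp()"
```

```text
clock: 8.65
tool_pos: [0.5711, -0.1693, 0.0339]
tcp_rot: [[-0.221, 0.975, 0.004], [0.975, 0.221, -0.003], [-0.003, 0.003, -1.0]]
contact_force: [1.9, -6.0, 4.3]
grip_width: 0.0277
gripper_force: 3.0
8.65 station tcp [ -2.01757636 -80.21494215] 0.03385246052068784 yaw 0.21207531655759065 F [ 0.5 -6.3] 4.349529246432779
clock: 8.82
tool_pos: [0.5707, -0.1676, 0.0338]
tcp_rot: [[-0.221, 0.975, 0.004], [0.975, 0.221, -0.003], [-0.003, 0.003, -1.0]]
contact_force: [1.8, -5.5, 5.4]
grip_width: 0.0275
gripper_force: 3.3
8.8167 station tcp [ -2.02479422 -78.46584786] 0.03381918140699318 yaw 0.20854439542721673 F [ 0.5 -5.8] 5.449344850404828
```

```bash
python3 -m handwheel '0.3 -0.0035 0.016 0 0 0 0;0.3 -0.0035 0.016 0 0 0 0' && python3 -c "from m import *;tcp()"; python3 -m handwheel '0.3 -0.0035 0.016 0 0 0 0;0.3 -0.0035 0.016 0 0 0 0'&& python3 -c "
from m import *
tcp();im=save('scene','pics/c4.png');print(loaf(im,'scene',(180,180,300,240),135))"
```

```text
clock: 8.98
tool_pos: [0.5703, -0.1657, 0.0338]
tcp_rot: [[-0.221, 0.975, 0.004], [0.975, 0.221, -0.003], [-0.003, 0.003, -1.0]]
contact_force: [2.5, -7.5, 6.2]
grip_width: 0.0273
gripper_force: 3.3
8.9833 station tcp [ -2.03309678 -76.53697117] 0.033791782953364026 yaw 0.20538137794437022 F [ 0.8 -7.9] 6.231945009017254
clock: 9.15
tool_pos: [0.5701, -0.1657, 0.0339]
tcp_rot: [[-0.221, 0.975, 0.005], [0.975, 0.221, -0.005], [-0.006, 0.003, -1.0]]
contact_force: [1.3, -13.0, 3.2]
grip_width: 0.0277
gripper_force: 6.7
9.15 station tcp [ -2.13885731 -76.41534559] 0.03386579382379401 yaw 0.2062905424851555 F [ -1.6 -13. ] 3.1711281183520077
((1.3088569641113281, -4.787120819091797), (104.36882781982422, 87.21176147460938), 88.21601104736328)
```

```bash
python3 -m handwheel '0.3 -0.0035 0.016 0 0 0 0;0.3 -0.0035 0.016 0 0 0 0' && python3 -c "from m import *;tcp()"; python3 -m handwheel '0.3 0.022 -0.1 0 0 0 0;0.3 0.035 -0.16 0 0 0 0;0.3 0.035 -0.16 0.85 0 0 0;0.3 0.035 -0.16 0.85 0 0 0;0.3 0.035 -0.16 0.85 0 0 0;0.3 0.035 -0.16 0.85 0 0 0'&& python3 -c "
from m import *
tcp();im=save('scene','pics/c5.png');print(loaf(im,'scene',(180,180,300,240),135));im=save('side','pics/s5.png')
print(loaf(im))
x=cv2.resize(im[130:330,160:370],None,fx=2.8,fy=2.8,interpolation=3);cv2.imwrite('pics/crop5.png',x[:,:,::-1])
s=ctrl.read_state();p=np.array(s['tool_pos'])[:2];print((RS@np.array([-.085,-.02])+TS-p)/.12)"
```

```text
clock: 9.37
tool_pos: [0.57, -0.1656, 0.034]
tcp_rot: [[-0.221, 0.975, 0.006], [0.975, 0.221, -0.008], [-0.009, 0.004, -1.0]]
contact_force: [2.2, -20.0, 0.7]
grip_width: 0.0277
gripper_force: 10.2
9.3667 station tcp [ -2.25454791 -76.31767486] 0.033983501647618326 yaw 0.1937750439228329 F [ -2.2 -20. ] 0.717518167554001
clock: 9.87
tool_pos: [0.5745, -0.1802, 0.1394]
tcp_rot: [[-0.221, 0.975, 0.007], [0.975, 0.221, -0.002], [-0.004, 0.007, -1.0]]
contact_force: [-0.2, -0.6, -0.3]
grip_width: 0.0277
gripper_force: 0.0
9.8667 station tcp [ -1.01237574 -91.60661124] 0.13937028365752446 yaw 0.22208746550150724 F [-0.3 -0.6] -0.31524956725639164
((1.9768943786621094, -8.224895477294922), (110.31233215332031, 87.43587493896484), 89.6087875366211)
((-4.476764678955078, -6.439971923828125), (87.55793762207031, 121.64048767089844), 0.33907827734947205)
[-0.79262593  0.4218849 ]
```

View pics/crop5.png

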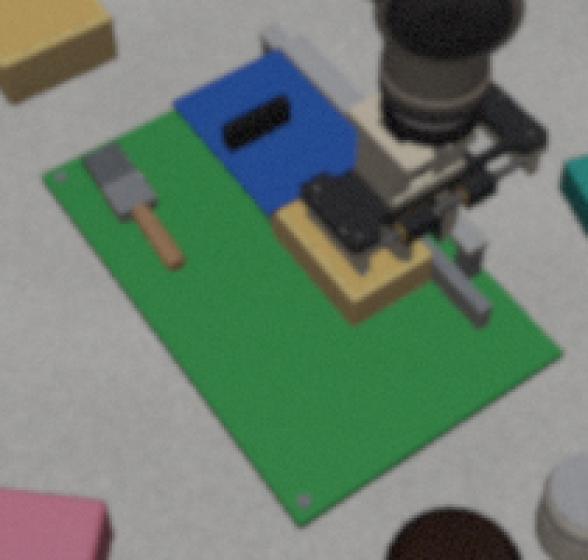

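The crop shows the loaf under the gripper, sitting against the stops, with the cover still open and the brush unmoved. I press once more in x to square it.

```bash
python3 -m handwheel '0.3 -0.79 0.42 0 0 0 0.5;0.3 -0.79 0.42 0 0 0 0.5;0.3 -0.79 0.42 0 0 0 0.5;0.3 -0.79 0.42 0 0 0 0.5;0.3 -0.79 0.42 0 0 0 0.5;0.3 -0.79 0.42 0 0 0 0.5;0.3 -0.79 0.42 0 0 0 0.5;0.3 -0.79 0.42 0 0 0 0.5;0.3 -0.79 0.42 0 0 0 0.5;0.3 -0.79 0.42 0 0 0 0.5;0.3 -0.79 0.42 0 0 0 0.5;0.3 -0.79 0.42 0 0 0 0.5;0.3 -0.79 0.42 0 0 0 0.5;0.3 -0.79 0.42 0 0 0 0.5' && python3 -m handwheel '0.3 0 0 -0.3 0 0 0;0.3 0 0 -0.6 0 0 0;0.3 0 0 -0.9 0 0 0;0.3 0 0 -0.9 0 0 0' && python3 -c "from m import *;tcp()" && python3 -m handwheel '0.3 0.033 0.0075 0 0 0 0;0.3 0.066 0.015 0 0 0 0;0.3 0.1 0.022 0 0 0 0;0.3 0.133 0.03 0 0 0 0;0.3 0.166 0.037 0 0 0 0;0.3 0.2 0.045 0 0 0 0;0.3 0.2 0.045 0 0 0 0' && python3 -c "from m import *;tcp()"
```

```text
clock: 11.13
tool_pos: [0.4762, -0.1285, 0.1325]
tcp_rot: [[-0.975, -0.224, -0.004], [-0.224, 0.975, 0.002], [0.003, 0.003, -1.0]]
contact_force: [0.5, -0.2, 0.5]
grip_width: 0.0273
gripper_force: 0.0
clock: 11.47
tool_pos: [0.4723, -0.127, 0.0197]
tcp_rot: [[-0.976, -0.218, -0.013], [-0.219, 0.976, 0.006], [0.012, 0.009, -1.0]]
contact_force: [-0.8, 0.2, 0.2]
grip_width: 0.0277
gripper_force: 0.0
11.4667 station tcp [-89.20554747 -17.39782218] 0.01973596833514648 yaw 90.05094034841342 F [-0.8  0.3] 0.22536037348350235
clock: 12.05
tool_pos: [0.5028, -0.1239, 0.0271]
tcp_rot: [[-0.975, -0.221, 0.002], [-0.221, 0.975, -0.001], [-0.002, -0.001, -1.0]]
contact_force: [-0.2, 0.1, -0.0]
grip_width: 0.0274
gripper_force: 0.0
12.05 station tcp [-58.81051962 -21.05771924] 0.027103734381802778 yaw 90.22422976356567 F [-0.2  0.1] -0.005730468227367329
```

```bash
python3 -m handwheel '0.3 0.016 0.0035 0 0 0 0;0.3 0.028 0.006 0 0 0 0;0.3 0.028 0.006 0 0 0 0;0.3 0.028 0.006 0 0 0 0' && python3 -c "from m import *;tcp()";python3 -m handwheel '0.3 0.016 0.0035 0 0 0 0;0.3 0.016 0.0035 0 0 0 0;0.3 0.016 0.0035 0 0 0 0' && python3 -c "from m import *;tcp()"
```

```text
clock: 12.38
tool_pos: [0.5038, -0.1232, 0.0263]
tcp_rot: [[-0.975, -0.221, -0.002], [-0.221, 0.975, 0.0], [0.002, 0.001, -1.0]]
contact_force: [-4.8, -1.1, 3.8]
grip_width: 0.0274
gripper_force: 2.7
12.3833 station tcp [-57.67383959 -20.59291694] 0.026323239934590112 yaw 90.19539614484407 F [-4.9 -0. ] 3.8193523066398805
clock: 12.63
tool_pos: [0.504, -0.1233, 0.0263]
tcp_rot: [[-0.975, -0.221, -0.006], [-0.221, 0.975, 0.0], [0.005, 0.001, -1.0]]
contact_force: [-12.9, -5.6, 9.4]
grip_width: 0.0277
gripper_force: 6.5
12.6333 station tcp [-57.48540271 -20.72954796] 0.02633780676430758 yaw 90.22054882761651 F [-13.8  -2.7] 9.422798243925456
```

```bash
python3 -m handwheel '0 -0.1 -0.022 0 0 0 0;0 -0.1 -0.022 0 0 0 0;0 -0.1 -0.022 1 0 0 0;0 -0.1 -0.022 1 0 0 0;0 -0.1 -0.022 1 0 0 0;0 -0.1 -0.022 1 0 0 0' && python3 -m handwheel '0 0.04 0.83 0 0 0 0;0 0.04 0.83 0 0 0 0;0 0.04 0.83 0 0 0 0;0 0.04 0.83 0 0 0 0' && python3 -m handwheel '0 0.04 0.83 0 0 0 0;0 0.04 0.83 0 0 0 0;0 0.04 0.83 0 0 0 0;0 0.04 0.83 0 0 0 0'&& python3 -c "
from m import *
tcp();im=save('scene','pics/c6.png');print(loaf(im,'scene',(180,180,300,240),135));im=save('side','pics/s6.png')
c=top('side',im,(230,150,350,285),120);P=(plane('side',c[:,0]+0.,.057)[:,:2]-TS)@RS*1000;print(loaf(im),P.min(0),P.max(0))
x=cv2.resize(im[130:330,160:370],None,fx=2.8,fy=2.8,interpolation=3);cv2.imwrite('pics/crop6.png',x[:,:,::-1])
s=ctrl.read_state();p=np.array(s['tool_pos']);print((RS@np.array([-.015,.172])+TS-p[:2])/.12,(.088-p[2])/.12)"
```

```text
clock: 13.13
tool_pos: [0.4991, -0.1268, 0.1535]
tcp_rot: [[-0.975, -0.221, 0.013], [-0.221, 0.975, -0.005], [-0.011, -0.008, -1.0]]
contact_force: [1.1, -1.4, 1.0]
grip_width: 0.0001
gripper_force: 0.0
clock: 13.47
tool_pos: [0.4998, -0.0224, 0.1465]
tcp_rot: [[-0.974, -0.225, 0.001], [-0.225, 0.974, 0.001], [-0.001, 0.001, -1.0]]
contact_force: [-0.2, 1.3, -0.1]
grip_width: 0.0004
gripper_force: 0.0
clock: 13.8
tool_pos: [0.5048, 0.0764, 0.1463]
tcp_rot: [[-0.975, -0.224, 0.001], [-0.224, 0.975, 0.001], [-0.001, 0.001, -1.0]]
contact_force: [0.2, -0.4, 0.6]
grip_width: 0.0009
gripper_force: 0.0
13.8 station tcp [-13.24532492 174.07818134] 0.14631892797300872 yaw 90.39853122317959 F [ 0.1 -0.4] 0.5861473085707659
((2.3467636108398438, -8.35928726196289), (110.41278076171875, 87.93232727050781), 89.859375)
((-3.2716712951660156, -5.891002655029297), (120.18732452392578, 87.39803314208984), 89.74845886230469) [-47.09346414 -65.83601559] [40.4712057  54.22915451]
[-0.00959823  0.0038687 ] -0.48525800084695375
```

View pics/crop6.png

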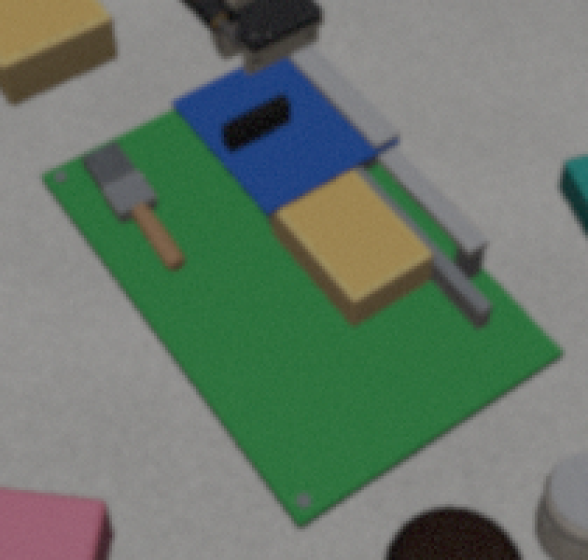

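The crop shows the loaf (centre about 352,245) flush along the long stop with its left end under the cover. The handle is at (256,122) and the gripper is beyond the cover's left edge. Next I descend beside the handle and push the cover shut.

```bash
python3 -m handwheel '0 0 0 -0.25 0 0 0;0 0 0 -0.48 0 0 0;0 0 0 -0.48 0 0 0' && python3 -c "from m import *;tcp()" && python3 -m handwheel '0 0.011 -0.049 0 0 0 0;0 0.022 -0.098 0 0 0 0;0 0.033 -0.147 0 0 0 0;0 0.044 -0.196 0 0 0 0;0 0.055 -0.245 0 0 0 0;0 0.066 -0.294 0 0 0 0;0 0.077 -0.343 0 0 0 0;0 0.088 -0.392 0 0 0 0;0 0.099 -0.441 0 0 0 0;0 0.11 -0.49 0 0 0 0;0 0.121 -0.539 0 0 0 0;0 0.132 -0.588 0 0 0 0;0 0.143 -0.637 0 0 0 0;0 0.154 -0.686 0 0 0 0;0 0.165 -0.735 0 0 0 0;0 0.176 -0.784 0 0 0 0;0 0.187 -0.833 0 0 0 0;0 0.19 -0.85 0 0 0 0;0 0.19 -0.85 0 0 0 0' && python3 -c "from m import *;tcp()"
```

```text
clock: 14.15
tool_pos: [0.5016, 0.0721, 0.0846]
tcp_rot: [[-0.976, -0.219, -0.008], [-0.219, 0.976, -0.0], [0.008, 0.002, -1.0]]
contact_force: [-1.5, -0.4, -0.6]
grip_width: 0.0007
gripper_force: 0.0
14.15 station tcp [-17.34623211 170.51316766] 0.08464702818708034 yaw 90.09782161161264 F [-1.5 -0. ] -0.5999475204661093
clock: 15.73
tool_pos: [0.5272, -0.0291, 0.0886]
tcp_rot: [[-0.975, -0.22, -0.0], [-0.22, 0.975, -0.0], [0.0, -0.0, -1.0]]
contact_force: [0.1, -0.0, -0.2]
grip_width: 0.0003
gripper_force: 0.0
15.7333 station tcp [-14.31358602  66.22398187] 0.08857459637921083 yaw 90.1684279901091 F [ 0.1 -0. ] -0.21557823106459634
```

```bash
python3 -m handwheel '0 0.0075 -0.033 0 0 0 0;0 0.015 -0.066 0 0 0 0;0 0.022 -0.1 0 0 0 0;0 0.03 -0.133 0 0 0 0;0 0.037 -0.166 0 0 0 0;0 0.045 -0.2 0 0 0 0;0 0.052 -0.233 0 0 0 0;0 0.06 -0.266 0 0 0 0;0 0.06 -0.266 0 0 0 0' && python3 -c "
from m import *
tcp();im=save('side','pics/s7.png')
hs=cv2.cvtColor(im,cv2.COLOR_RGB2HSV);c=big(cv2.inRange(hs,(105,120,60),(130,255,255)))
P=((plane('side',c[:,0]+0.,.075)[:,:2]-TS)@RS*1000);print(P.min(0),P.max(0),cv2.minAreaRect(P.astype(np.float32)))"
```

```text
clock: 16.48
tool_pos: [0.5346, -0.0611, 0.0887]
tcp_rot: [[-0.975, -0.22, 0.0], [-0.22, 0.975, -0.0], [-0.0, -0.0, -1.0]]
contact_force: [-1.3, 0.1, -0.7]
grip_width: 0.0004
gripper_force: 0.0
16.4833 station tcp [-14.1153289   33.32152577] 0.0886978770184145 yaw 90.17103495021325 F [-1.2  0.4] -0.6642995474006206
[-61.56608563 -75.20773997] [64.50660147 88.76777015] ((0.9956893920898438, 6.875205993652344), (125.65540313720703, 164.2392578125), 0.491329550743103)
```

```bash
python3 -m handwheel '0 0.0037 -0.016 0 0 0 0;0 0.0075 -0.033 0 0 0 0;0 0.0075 -0.033 0 0 0 0' && python3 -c "from m import *;tcp()";python3 -m handwheel '0 0.0037 -0.016 0 0 0 0;0 0.0075 -0.033 0 0 0 0;0 0.0075 -0.033 0 0 0 0' && python3 -c "from m import *;tcp()"
```

```text
clock: 16.78
tool_pos: [0.5356, -0.0644, 0.0889]
tcp_rot: [[-0.975, -0.221, 0.001], [-0.221, 0.975, -0.0], [-0.001, -0.0, -1.0]]
contact_force: [-0.1, 0.5, -0.4]
grip_width: 0.0006
gripper_force: 0.3
16.7833 station tcp [-13.85373621  29.97123812] 0.0888838793081891 yaw 90.20675674940722 F [0.  0.5] -0.4246059884603639
clock: 17.03
tool_pos: [0.5364, -0.0684, 0.0889]
tcp_rot: [[-0.975, -0.221, 0.0], [-0.221, 0.975, -0.0], [-0.0, -0.0, -1.0]]
contact_force: [0.4, 1.6, 0.2]
grip_width: 0.0006
gripper_force: 0.4
17.0333 station tcp [-13.89410043  25.81478796] 0.08885003901687064 yaw 90.20224108713074 F [0.7 1.5] 0.17620809164450432
```

```bash
python3 -m handwheel '0 0.0037 -0.016 0 0 0 0;0 0.0075 -0.033 0 0 0 0;0 0.0075 -0.033 0 0 0 0' && python3 -c "from m import *;tcp()"
```

```text
clock: 17.28
tool_pos: [0.5367, -0.0697, 0.0889]
tcp_rot: [[-0.975, -0.221, -0.001], [-0.221, 0.975, 0.004], [0.0, 0.004, -1.0]]
contact_force: [-1.0, 13.0, 4.4]
grip_width: 0.0003
gripper_force: 6.5
17.2833 station tcp [-13.91529283  24.50309318] 0.08886297934450008 yaw 90.17687810001769 F [ 1.8 12.9] 4.445218761293584
```

The force rose to 13 N at the end stop, so the cover is shut. I back off, rise clear and check.

```bash
python3 -m handwheel '0 -0.015 0.066 0 0 0 0;0 -0.026 0.12 0 0 0 0;0 -0.026 0.12 0 0 0 0;0 -0.026 0.12 0.9 0 0 0;0 -0.026 0.12 0.9 0 0 0;0 -0.026 0.12 0.9 0 0 0;0 -0.026 0.12 0.9 0 0 0' && python3 -m handwheel '0 -0.1 1 0 0 0 0;0 -0.1 1 0 0 0 0;0 -0.1 1 0 0 0 0;0 -0.1 1 0 0 0 0;0 -0.1 1 0 0 0 0' && python3 -c "
from m import *
tcp();im=save('side','pics/s8.png')
hs=cv2.cvtColor(im,cv2.COLOR_RGB2HSV);c=big(cv2.inRange(hs,(105,120,60),(130,255,255)))
P=((plane('side',c[:,0]+0.,.075)[:,:2]-TS)@RS*1000);print(cv2.minAreaRect(P.astype(np.float32)))
c=cv2.imread('pics/s8.png')[130:330,160:370];a=save('scene','pics/c8.png')[170:270,160:340,::-1]
cv2.imwrite('pics/crop8.png',np.hstack([cv2.resize(c,(420,400),interpolation=3),cv2.resize(a,(360,400),interpolation=3)]))"
```

```text
clock: 17.87
tool_pos: [0.5369, -0.0588, 0.2027]
tcp_rot: [[-0.975, -0.221, 0.011], [-0.221, 0.975, -0.003], [-0.01, -0.006, -1.0]]
contact_force: [0.7, -0.7, -0.3]
grip_width: 0.0003
gripper_force: 0.0
clock: 18.28
tool_pos: [0.5215, 0.0637, 0.1962]
tcp_rot: [[-0.974, -0.225, -0.001], [-0.225, 0.974, -0.0], [0.001, -0.0, -1.0]]
contact_force: [0.2, -0.2, 0.6]
grip_width: 0.0001
gripper_force: 0.0
18.2833 station tcp [  0.27502431 158.01595478] 0.19620744721375902 yaw 90.41512420743757 F [ 0.1 -0.2] 0.5763651280442881
((1.4885787963867188, -2.1678466796875), (127.93968200683594, 165.89866638183594), 0.8643368482589722)
```

View pics/crop8.png

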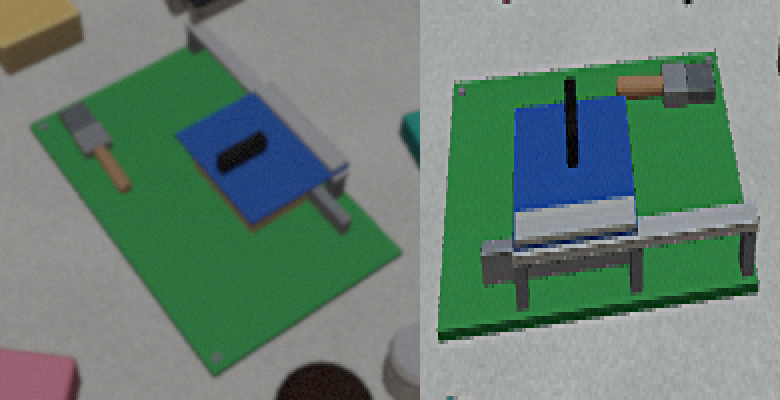

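The crop shows the cover fully shut over the loaf (side crop 265,160), its centre about 2 mm from the nest. The brush, wheel and tin are unmoved and the robot is clear.

```bash
python3 -c "from bench import ctrl;print(ctrl.close_job())"
```

```text
the job is handed in; nothing more can be done
None
```

The loaf was pushed flush against both stops, the cover was pushed shut to its end stop, and the job was handed in at about 18 s; the hand-in returned no verdict.

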